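Shut the guarded drip valve and throw its toggle latch

TASK

Shut off the balcony's drip line: reach through the round guard opening in the top of the aluminium cabinet and turn the red knob clockwise until you feel it bear on its rubber seat, then nip it up snug for a moment, without forcing it, and leave it bearing there. After that push the blue-tipped toggle latch all the way over, away from the robot's side, to show the line is shut. Do not lean on the cabinet or knock it, and leave the two pots, the tray and the dibber where they are.

Things in the scene. Friction and masses are not known exactly. Their poses are not given: they have to be found in the camera images.
- cabinet: Aluminium cabinet, 240 (x) x 440 (y) x 170 mm high, fixed. Origin at the centre of its underside; z up; flat top at z = 170 mm. In the middle of the top is the guard opening: a round hole, 88 mm across, ringed by a yellow line, in an 8 mm plate; below it a square well 102 mm wide, 70 mm deep. Robot contact with the cabinet over 20 N counts as leaning on it.
- valve: The drip valve standing on the floor of the well, on the axis of the guard opening, fixed, with the red knob on it. Origin on the knob's axis, 70 mm below the cabinet's top.
- knob (a joint): Turn of the red knob, rad; grows clockwise seen from above; 0 is fully open, at the start 0 to 0.3. It turns against a steady friction of 0.10 N m and stays where it is left. It meets its seat somewhere between 0.75 and 1.3 rad (see seat). Once turning stops, friction may show with either sign, so judge the seat by the rise over the torque felt in free turning.
- knob_grip (a point): Grip point on the knob's axis, 22 mm below the cabinet's top. The grip is an upright bar, 42 mm long, 12 thick, 41 high; its top is 8 mm below the cabinet's top, its foot on a red disc, 66 mm across, 48 mm below the cabinet's top. x runs along the bar (to the white mark), y across its thickness, z up; the axes turn with the knob.
- seat: Rubber seat under the knob's disc, out of sight. Origin on the knob's axis: it does not tell the angle where the rubber lies, which differs each time and must be felt. From first touch it resists with 2 N m per rad of turning, on top of the friction. Snug is 0.07 to 0.35 N m of it (aim for 0.2), held 0.2 s; more ruins the rubber. Let go, and friction holds the knob on it.
- latch (a joint): Lean of the toggle latch, rad: 0 to 0.1 at the start (leaning to the cabinet's -x), 1.0 fully over to the cabinet's +x, where it meets a hard stop. It takes 1 to 2 N at the tip and stays where it is left.
- latch_tip (a point): Centre of the blue ball, 26 mm across, on a 10 mm rod, 50 mm from its hinge, which lies along the cabinet's y, 22 mm above the top, on a block 70 (x) x 50 x 25 mm. At 0 the ball is 24 mm to the cabinet's -x of the hinge and 66 mm above the top; at 1.0 it is 24 mm to the +x. Latch and one pot stand on the top, about 155 mm to either side of the knob; the sides change.
- pot_a: Yellow glazed pot, 90 mm across the rim, 66 mm high, loose on the cabinet's top. Origin at the centre of its underside. Leave alone.
- pot_b: The same yellow pot, loose, on the low wooden rack to the robot's left. Origin at the centre of its underside. Leave alone.
- tray: Black plastic tray, 160 x 130 x 30 mm, loose, on the low wooden rack (270 x 190 mm, top 60 mm above the bench) to the robot's left. Origin at the centre of its underside. Leave alone.
- dibber: Steel dibber with a wooden cross handle, 120 mm long, lying along its x in the tray. Origin under its middle. Leave alone.

How it is judged:
By the outcome, as a careful person would: the job done as asked, in the order asked, and still so for the second after the job is handed in, with the robot touching nothing.
It also fails if it takes over 58 s, if anything falls off the work surface, if the arm or the gripper's body presses on something with over 40 N, if the wrist force passes 120 N, or if a joint passes its speed limit or range.

ROBOT

A 6-joint arm with a two-finger parallel gripper is mounted at the origin on the work surface. World frame = base frame: x ahead of the robot, y to its left, z up, the work surface at z = 0. Lengths are in mm, angles in degrees, forces in N, time in s.
With the tool pointing down it reaches from about 250 to 850 mm from the base axis. Payload 12.5 kg.
Tool frame: the origin (TCP) lies at the very end of the fingers, on their centre line; the grasp point (between the pads) lies 19 mm behind it; z points along the fingers, y is the direction in which the jaws open and shut (so a half turn about z gives the same grasp; the last joint's range is limited). The gripper opens to 93 mm and grips with 3 to 60 N. Pads are 15 mm wide; open, the fingers measure 128 mm over their backs; the gripper's body (75 mm by 188 mm) begins 65 mm behind the grasp point.
Start: joints at [63.793, 20.094, 94.641, -0, 65.266, -4.847], TCP at [200.291, 512.218, 218.633] pointing down, gripper open.
Joint ranges: [-157.81, 157.81], [-45, 120.19], [0.68, 151.7], [-89.99, 269.99], [4.06, 180], [-164.3, 164.3]. Speed limits (degrees/s): [127.2, 127.2, 159.86, 180, 180, 180].

INTERFACE

Orientations are given as [roll, pitch, yaw] about the fixed x, y, z axes, in that order (R = Rz(yaw) Ry(pitch) Rx(roll)).
In Python, from plant import env gives the robot as it stands. The module is installed in compiled form; this text tells all that it offers.
- The arm moves only by the tool apply_moves, never from a script. Its argument "rows" is one flat list of numbers, 7 for each row, row after row: the shift along the tool's x, y, z in m, then the turn, a rotation vector about the tool's x, y, z in degrees, then the opening in per cent of the stroke, from 0 (shut) to 100 (fully open). A call has 1 to 10 rows; each row shifts and turns the commanded pose from where the row before left it, along the tool's axes as they then stand; what a row does not reach is not made up. A row lasts 1/8 s, in which the tool goes at most 62.5 mm and 10.7 degrees, less where a joint would pass 70% of its speed; a pose out of reach is approached as far as the arm can. A call with a gripper value outside its range is refused whole. The fingers move at their own pace and stop on an object; the grip force is fixed at half the most. Time passes only in rows, so rows that do not move let the fingers close. It gives the time, the measured TCP pose, the force and the opening at its end, in the units of the state.
- env.get_state(): the state, without advancing time (a new reading comes with each control period).
- env.read_camera(name): name is "scene" or "side" or "wrist"; returns a dict with "color" (480x640x3 uint8, red, green, blue), "K" (3x3 intrinsics, pixels), "pose" (4x4, takes a point from camera to world coordinates). Camera axes: x right, y up, looking along -z (the intrinsics and any distortion apply to the point x, -y, -z); pixel columns grow to the right and rows downward; lengths in mm; the calibration is good to about 2 mm. A picture is of the moment at which its call begins. There is no depth.
- env.close_job(): hands the job in, once; it reports no verdict.
The state is a dict: "time_s": time; "qpos": joint angles; "qvel": joint speeds; "effort": joint torques, N m; "ee_pos": TCP position; "tool_rot": TCP orientation; "contact_force": force on the tool from outside, world axes, zero at the start; "ft_torque": the same for the moment, N m; "opening": opening from 0.0 (shut) to 1.0 (fully open).
Only numpy, scipy, OpenCV 4.12 (cv2) and the standard library are available. Lean on these libraries where they do the work, as an engineer would, in place of code of your own. Each camera call takes 0.05 s, during which the arm holds its last target.

## Working session

There is one attempt and no reset: what is moved stays moved. The work goes in short steps, Python scripts to look and compute and a tool call to move; the robot and the scene stay as the last step left them, time stands still between calls to the robot, and variables do not carry over. Pictures are saved under pics/ and viewed, and the job is handed in when it is done.

Besides the shell and the picture viewer there is one more tool, called after "Request:" as a command line: name --argument value ..., lists and objects as JSON in quotes. apply_moves: Moves the arm, as the interface text tells. Its arguments: {"type":"object","properties":{"rows":{"type":"array"}},"required":["rows"]}

```bash
mkdir -p pics; python3 - <<'E'
from plant import env
import cv2,numpy as np
s=env.get_state();print(s)
for n in["scene","side","wrist"]:
    c=env.read_camera(n);cv2.imwrite(f"pics/{n}0.png",c["color"][:,:,::-1]);print(n,c["K"].tolist(),np.round(c["pose"],3).tolist(),c.keys())
    np.savez(f"{n}0.npz",color=c["color"],K=c["K"],pose=c["pose"])
E
```

```text
{'time_s': 0.0, 'qpos': array([ 6.37924131e+01,  2.01249419e+01,  9.46768135e+01,  7.08212958e-04,
        6.52644770e+01, -4.84746629e+00]), 'qvel': array([-0.07452743,  0.08406625, -0.07916897, -0.06164251,  0.03721621,
        0.08465579]), 'effort': array([-1.85103909e-04, -4.97350252e+01, -2.85244453e+01,  6.98099518e-02,
        2.60333670e-02, -6.33067248e-05]), 'ee_pos': array([200.15092418, 511.92454843, 218.09655248]), 'tool_rot': array([-1.79934059e+02, -6.23745223e-03,  1.58639579e+02]), 'contact_force': array([ 0.29336816, -0.40595823, -0.41933722]), 'ft_torque': array([-0.02375175,  0.05102848,  0.04877118]), 'opening': 0.9987789312972736}
scene [[452.19335765143455, 0.0, 310.9482526405331], [0.0, 452.19335765143455, 241.71017472617146], [0.0, 0.0, 1.0]] [[-0.777, -0.539, 0.325, 792.974], [0.629, -0.668, 0.398, 469.03], [0.002, 0.514, 0.858, 838.571], [0.0, 0.0, 0.0, 1.0]] dict_keys(['color', 'K', 'pose'])
side [[454.18737619423797, 0.0, 316.17515699788845], [0.0, 454.18737619423797, 229.90539388658712], [0.0, 0.0, 1.0]] [[1.0, -0.0, 0.002, 522.183], [0.001, 0.787, -0.617, -446.767], [-0.001, 0.617, 0.787, 877.889], [0.0, 0.0, 0.0, 1.0]] dict_keys(['color', 'K', 'pose'])
wrist [[361.0286116385411, 0.0, 321.46447000583555], [0.0, 361.0286116385411, 239.8849007234172], [0.0, 0.0, 1.0]] [[0.364, -0.901, -0.238, 133.053], [0.932, 0.351, 0.096, 537.008], [-0.002, -0.257, 0.966, 384.664], [0.0, 0.0, 0.0, 1.0]] dict_keys(['color', 'K', 'pose'])
```

View pics/scene0.png

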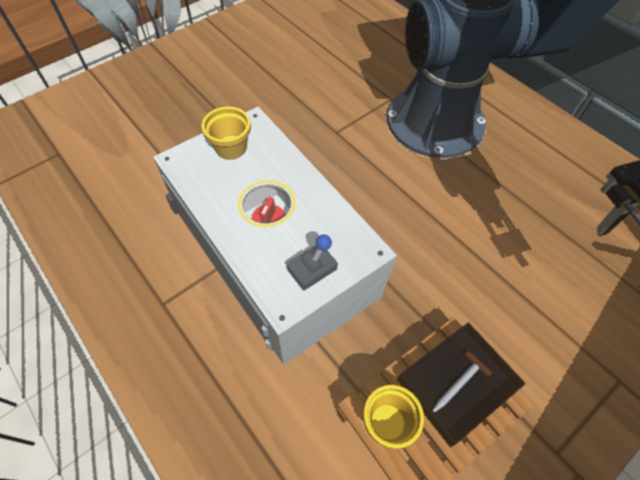

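View pics/side0.png

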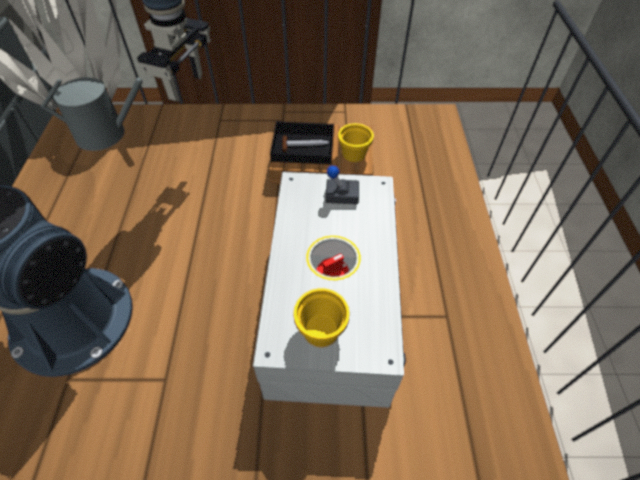

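View pics/wrist0.png

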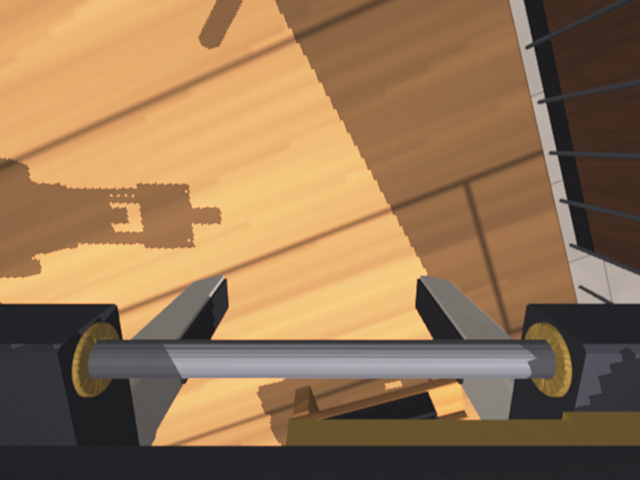

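```bash
cat > h.py <<'E'
import numpy as np,cv2
def ray(c,u,v):
    K,P=c["K"],c["pose"]
    d=np.array([(u-K[0,2])/K[0,0],-(v-K[1,2])/K[1,1],-1.0])
    return P[:3,3],P[:3,:3]@d
def onz(c,u,v,z):
    o,d=ray(c,u,v);return o+d*(z-o[2])/d[2]
def proj(c,p):
    q=c["pose"][:3,:3].T@(np.asarray(p,float)-c["pose"][:3,3])
    return c["K"][0,0]*q[0]/-q[2]+c["K"][0,2], c["K"][1,1]*-q[1]/-q[2]+c["K"][1,2]
def tri(l):
    A=np.zeros((3,3));b=np.zeros(3)
    for o,d in l:
        d=d/np.linalg.norm(d);M=np.eye(3)-np.outer(d,d);A+=M;b+=M@o
    return np.linalg.solve(A,b)
def hsv(c,lo,hi):
    return cv2.inRange(cv2.cvtColor(c["color"],cv2.COLOR_RGB2HSV),lo,hi)
def blobs(m,mn=10):
    n,l,s,ce=cv2.connectedComponentsWithStats(m)
    return [(int(s[i,4]),s[i,:4].tolist(),ce[i].round(1).tolist(),l==i) for i in range(1,n) if s[i,4]>=mn]
E
python3 - <<'E'
from h import *
C={n:dict(np.load(n+"0.npz")) for n in["scene","side"]}
rs=[]
for n,c in C.items():
    b=blobs(hsv(c,(108,100,60),(130,255,255)));print(n,"blue",[x[:3] for x in b])
    x=max(b,key=lambda x:x[0]);rs.append(ray(c,*x[2]))
    print("red",[x[:3] for x in blobs(hsv(c,(0,150,60),(5,255,255))|hsv(c,(174,150,60),(180,255,255)))])
    for x in blobs(hsv(c,(20,110,110),(32,255,255)),30):
        print("yel",x[:3]);ys,xs=np.nonzero(x[3])
        pts=np.array([onz(c,u,v,170)[:2] for u,v in zip(xs,ys)],np.float32)
        (ctr,ax,a)=cv2.fitEllipse(pts);print("   ring@170",ctr,ax)
    cs=[]
print("ball",tri(rs))
# cabinet screws / corners
c=C["side"]
for p in [(291,182),(383,183),(267,354),(390,362)]: print("side screw",onz(c,*p,170).round(1))
c=C["scene"]
for p in [(255,115),(167,159),(381,253),(282,317)]: print("scene screw",onz(c,*p,170).round(1))
E
```

```text
scene blue [(169, [317, 235, 14, 15], [323.3, 242.1])]
red [(47, [265, 198, 8, 17], [268.8, 203.1]), (87, [271, 207, 12, 14], [276.7, 213.3]), (62, [253, 208, 7, 14], [256.4, 215.1])]
yel (1933, [201, 106, 49, 53], [226.6, 130.2])
   ring@170 (506.4375915527344, -153.95484924316406) (78.27464294433594, 122.2854995727539)
yel (246, [239, 181, 56, 46], [266.6, 204.3])
   ring@170 (550.8175659179688, 43.2757453918457) (99.23002624511719, 99.71788787841797)
yel (2914, [363, 384, 62, 65], [392.2, 415.8])
   ring@170 (628.4935302734375, 452.1781921386719) (70.17737579345703, 71.77999877929688)
side blue [(112, [327, 166, 12, 13], [332.7, 171.3])]
red [(390, [317, 257, 31, 19], [332.3, 266.9])]
yel (992, [338, 122, 36, 40], [354.6, 139.6])
   ring@170 (610.2564086914062, 378.1612243652344) (67.6355209350586, 113.87044525146484)
yel (260, [306, 236, 55, 44], [332.7, 259.1])
   ring@170 (552.2987060546875, 43.964599609375) (98.34091186523438, 99.40898132324219)
yel (2387, [294, 288, 55, 59], [321.1, 315.7])
   ring@170 (528.4371948242188, -78.40923309326172) (78.12742614746094, 89.51346588134766)
ball [552.434391   203.04967782 238.51166693]
side screw [465.8 239.5 170. ]
side screw [664.1 236.6 170. ]
side screw [ 440.5 -149.1  170. ]
side screw [ 639.8 -162.4  170. ]
scene screw [ 437.9 -151.4  170. ]
scene screw [ 639.4 -160.8  170. ]
scene screw [461.6 251.  170. ]
scene screw [661.9 237.2 170. ]
```

```bash
python3 - <<'E'
from h import *
a=cv2.imread("pics/scene0.png")[175:235,230:305];b=cv2.imread("pics/side0.png")[230:285,298:368]
a=cv2.resize(a,(400,320),interpolation=2);b=cv2.resize(b,(400,320),interpolation=2)
cv2.imwrite("pics/z0.png",np.hstack([a,b]))
E
```

```text
(no output)
```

View pics/z0.png

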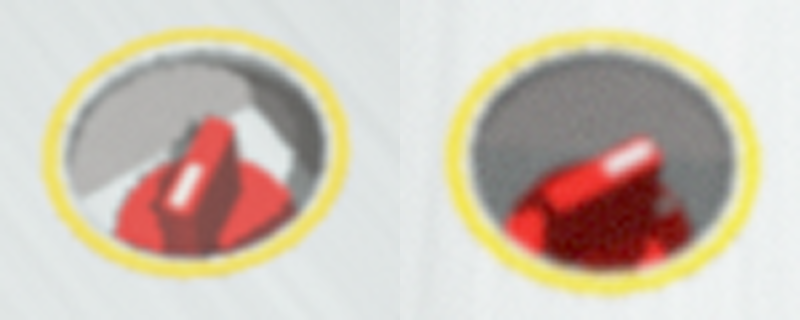

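```bash
python3 - <<'E'
from h import *
C={n:dict(np.load(n+"0.npz")) for n in["scene","side","wrist"]}
for n,p,q in [("scene",(270.3,197.9),(263.4,214.8)),("side",(324.8,264.4),(342.1,255.4))]:
    a,b=onz(C[n],*p,162),onz(C[n],*q,162);d=b-a;print(n,a,b,np.hypot(*d[:2]),np.degrees(np.arctan2(d[1],d[0])), (a+b)/2)
from scipy.spatial.transform import Rotation as R
Rt=R.from_euler('xyz',[-179.934,-.006,158.64],degrees=True).as_matrix()
print(Rt.round(3), Rt.T@C["wrist"]["pose"][:3,3]-Rt.T@np.array([200.15,511.9,218.1])); print((Rt.T@C["wrist"]["pose"][:3,:3]).round(3))
E
```

```text
scene [536.14878841  34.45834134 162.        ] [568.27578456  57.10099577 162.        ] 39.30437228932413 35.17564216112536 [552.21228648  45.77966856 162.        ]
side [536.73893876  31.56422095 162.        ] [570.13439108  52.28201057 162.        ] 39.299911485346016 31.81453664783442 [553.43666492  41.92311576 162.        ]
[[-0.931  0.364 -0.001]
 [ 0.364  0.931 -0.001]
 [ 0.    -0.001 -1.   ]] [  71.65023678   -1.246983   -166.55556822]
[[ 0.001  0.966  0.257]
 [ 1.    -0.001  0.001]
 [ 0.001  0.257 -0.966]]
```

Request:
apply_moves --rows '[-0.05, -0.031, -0.02, 0, 0, 0, 100, -0.05, -0.031, -0.02, 0, 0, 0, 100, -0.05, -0.031, -0.02, 0, 0, 0, 80, -0.05, -0.031, -0.02, 0, 0, 0, 60, -0.05, -0.031, 0, 0, 0, 0, 35, -0.05, -0.031, 0, 0, 0, 0, 35, -0.05, -0.031, 0, 0, 0, 0, 35, -0.05, -0.031, 0, 0, 0, 0, 35, -0.05, -0.031, 0, 0, 0, 0, 35, -0.048, -0.029, 0, 0, 0, 0, 35]'

```text
time_s: 1.4
ee_pos: [552.8, 42.1, 298.5]
tool_rot: [180.0, -0.0, 158.6]
contact_force: [0.1, 0.7, -0.8]
opening: 0.349
```

Request:
apply_moves --rows '[0, 0, 0, 0, 0, 10.5, 35, 0, 0, 0, 0, 0, 10.5, 35, 0, 0, 0, 0, 0, 10.5, 35, 0, 0, 0, 0, 0, 10.5, 35, 0, 0, 0, 0, 0, 10.5, 35, 0, 0, 0, 0, 0, 10.5, 35, 0, 0, 0, 0, 0, 10.5, 35, 0, 0, 0, 0, 0, 10.5, 35, 0, 0, 0, 0, 0, 10.5, 35, 0, 0, 0, 0, 0, 10.5, 35]'

```text
time_s: 2.65
ee_pos: [551.8, 44.0, 298.4]
tool_rot: [-180.0, 0.0, 53.3]
contact_force: [0.2, -0.0, 0.8]
opening: 0.352
```

Request:
apply_moves --rows '[0, 0, 0, 0, 0, 10, 35, 0, 0, 0, 0, 0, 10, 35, 0, 0, 0, 0, 0, 0, 35]'

```text
time_s: 3.02
ee_pos: [551.8, 44.0, 298.4]
tool_rot: [-180.0, 0.0, 33.7]
contact_force: [-0.3, 0.4, 0.5]
opening: 0.351
```

```bash
python3 - <<'E'
from plant import env
from h import *
s=env.get_state();print(s)
c=env.read_camera("wrist");cv2.imwrite("pics/wrist1.png",c["color"][:,:,::-1])
np.savez("wrist1.npz",**c)
for x in blobs(hsv(c,(20,110,110),(32,255,255)),100):
        print("yel",x[:3]);ys,xs=np.nonzero(x[3])
        pts=np.array([onz(c,u,v,170)[:2] for u,v in zip(xs,ys)],np.float32)
        print("   ring@170",cv2.fitEllipse(pts))
E
```

```text
{'time_s': 3.025, 'qpos': array([-2.58871256e-01,  1.64997875e+01,  8.81297788e+01, -1.12537323e-03,
        7.53945689e+01,  5.60309039e+01]), 'qvel': array([-0.14671394,  0.00688318, -0.01861778, -0.06344688,  0.06010066,
       -5.59845372]), 'effort': array([-2.57208425e-02, -4.86060762e+01, -3.11025524e+01,  5.24819596e-02,
       -6.11535413e-02,  1.52611468e+00]), 'ee_pos': array([551.8129922 ,  44.0020051 , 298.42135801]), 'tool_rot': array([-1.79987418e+02,  2.06246854e-02,  3.37105111e+01]), 'contact_force': array([-0.34613285,  0.40955822,  0.51832437]), 'ft_torque': array([-0.05246242,  0.17660276,  0.0015322 ]), 'opening': 0.35097576197167685}
yel (2157, [258, 169, 125, 122], [320.5, 227.5])
   ring@170 ((549.6143188476562, 43.0972900390625), (99.7617416381836, 99.95631408691406), 175.0476837158203)
yel (506, [396, 324, 19, 73], [407.8, 358.4])
   ring@170 ((491.102294921875, -89.92264556884766), (14.196359634399414, 68.74109649658203), 131.54576110839844)
yel (114, [230, 360, 7, 36], [232.1, 376.7])
   ring@170 ((386.54461669921875, 33.4532356262207), (5.324958324432373, 35.25173568725586), 122.87998962402344)
yel (11033, [109, 412, 477, 33], [362.1, 430.1])
   ring@170 ((406.0018310546875, -104.31616973876953), (35.24876022338867, 421.8439636230469), 34.15560531616211)
```

View pics/wrist1.png

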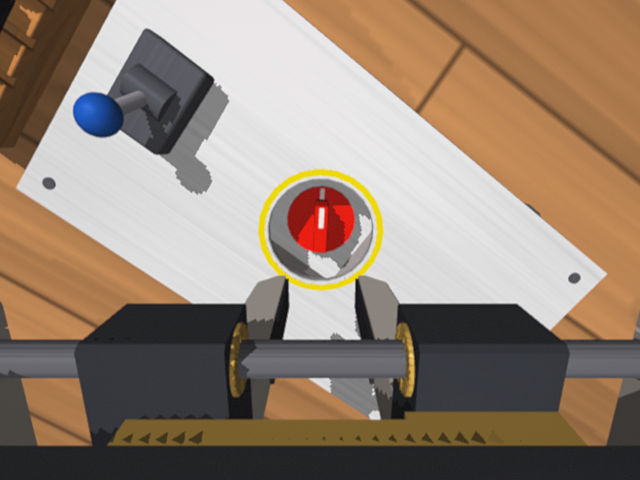

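```bash
python3 - <<'E'
from h import *
c=dict(np.load("wrist1.npz"))
a=c["color"][170:290,255:390];cv2.imwrite("pics/z1.png",cv2.resize(a[:,:,::-1],(675,600),interpolation=cv2.INTER_NEAREST))
E
```

```text
(no output)
```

View pics/z1.png

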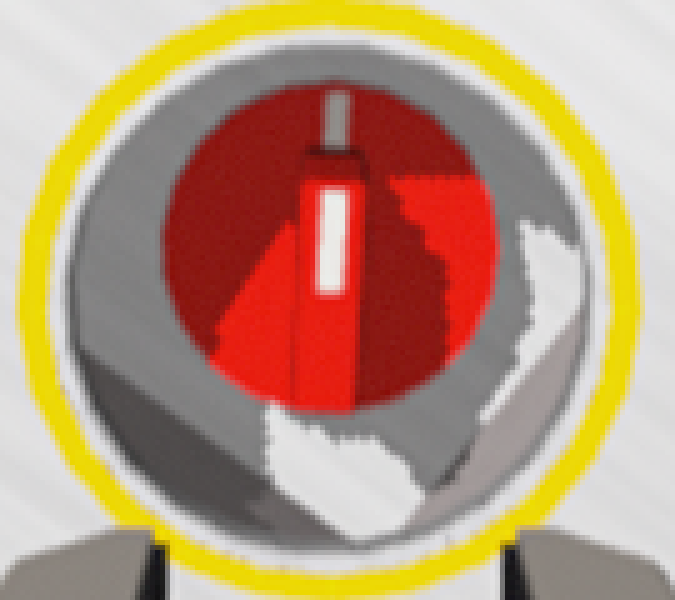

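Request:
apply_moves --rows '[-0.001, -0.0004, 0.02, 0, 0, 2.2, 35, 0, 0, 0.03, 0, 0, 0, 35, 0, 0, 0.03, 0, 0, 0, 35, 0, 0, 0.02, 0, 0, 0, 35, 0, 0, 0.01, 0, 0, 0, 35, 0, 0, 0, 0, 0, 0, 35]'

```text
time_s: 3.82
ee_pos: [550.8, 43.8, 188.5]
tool_rot: [-180.0, 0.0, 31.5]
contact_force: [0.0, 0.1, -0.2]
opening: 0.349
```

```bash
python3 - <<'E'
from plant import env
from h import *
c=env.read_camera("wrist");cv2.imwrite("pics/wrist2.png",c["color"][:,:,::-1])
s=env.get_state();print(s["ee_pos"],s["contact_force"],s["ft_torque"])
E
```

```text
[551.1002781   43.78034919 189.09804043] [-0.31632094  0.54909699  1.5251795 ] [-0.04028013  0.09954392  0.0268977 ]
```

View pics/wrist2.png

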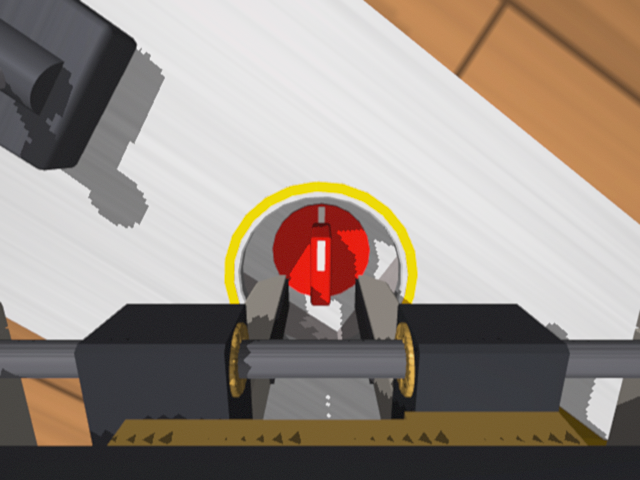

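Wrist view: the bar stands upright at column ~321, midway between the finger tips (288/356), and the ring is centred on it. I'm going down.

Request:
apply_moves --rows '[0, 0, 0.02, 0, 0, 0, 35, 0, 0, 0.015, 0, 0, 0, 35, 0, 0, 0.012, 0, 0, 0, 35, 0, 0, 0.01, 0, 0, 0, 35, 0, 0, 0, 0, 0, 0, 35]'

```text
time_s: 4.5
ee_pos: [550.6, 43.8, 131.1]
tool_rot: [-180.0, 0.0, 31.4]
contact_force: [0.2, -0.3, -0.4]
opening: 0.348
```

```bash
cat > st.py <<'E'
from plant import env
import numpy as np
np.set_printoptions(precision=3,suppress=True)
s=env.get_state();print(s["time_s"],s["ee_pos"],s["tool_rot"],s["contact_force"],s["ft_torque"],s["opening"],s["qpos"])
E
python3 - <<'E'
from plant import env
from h import *
c=env.read_camera("wrist");cv2.imwrite("pics/wrist3.png",c["color"][:,:,::-1])
import st
E
```

```text
4.55 [550.899  43.762 131.622] [-179.996    0.009   31.445] [ 0.224 -0.509  0.329] [-0.053  0.121  0.011] 0.34971998612000843 [-0.284 26.409 98.851 -0.002 54.751 58.272]
```

View pics/wrist3.png

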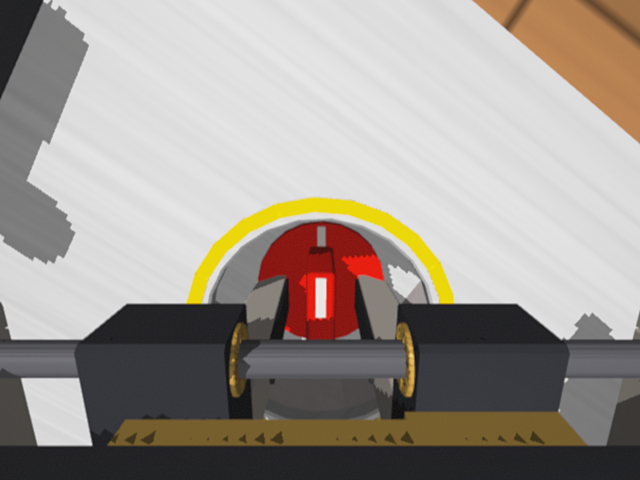

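Request:
apply_moves --rows '[0, 0, 0, 0, 0, 0, 20, 0, 0, 0, 0, 0, 0, 0, 0, 0, 0, 0, 0, 0, 0, 0, 0, 0, 0, 0, 0, 0]'

```text
time_s: 5.05
ee_pos: [550.7, 44.3, 132.0]
tool_rot: [-180.0, -0.0, 31.4]
contact_force: [-2.5, 4.5, 4.3]
opening: 0.123
```

```bash
python3 st.py
```

```text
5.05 [550.693  44.3   131.979] [-179.951   -0.018   31.422] [-2.453  4.484  4.338] [ 0.72   0.61  -0.161] 0.12260081698520256 [-0.255 26.364 98.864  0.063 54.783 58.287]
```

Request:
apply_moves --rows '[0, -0.0005, 0, 0, 0, 2, 0, 0, 0, 0, 0, 0, 3, 0, 0, 0, 0, 0, 0, 3, 0, 0, 0, 0, 0, 0, 2, 0]'

```text
time_s: 5.55
ee_pos: [550.7, 44.4, 132.0]
tool_rot: [-180.0, -0.0, 21.3]
contact_force: [-1.9, 3.0, 6.0]
opening: 0.127
```

```bash
python3 st.py
```

```text
5.55 [550.658  44.392 131.962] [-179.995   -0.021   21.326] [-1.939  3.044  5.959] [0.606 0.568 0.099] 0.12743765078397853 [-0.226 26.351 98.887  0.015 54.744 68.44 ]
```

Request:
apply_moves --rows '[0, 0, 0, 0, 0, 2, 0, 0, 0, 0, 0, 0, 2, 0, 0, 0, 0, 0, 0, 2, 0]'

```text
time_s: 5.92
ee_pos: [550.6, 44.4, 132.0]
tool_rot: [-180.0, -0.0, 15.3]
contact_force: [-2.0, 3.5, 5.1]
opening: 0.127
```

```bash
python3 st.py
```

```text
5.925 [550.639  44.389 131.952] [-179.991   -0.018   15.337] [-2.029  3.474  5.115] [0.66  0.586 0.171] 0.12705011464053817 [-0.227 26.352 98.889  0.017 54.745 74.427]
```

Request:
apply_moves --rows '[0, 0, 0, 0, 0, 2, 0, 0, 0, 0, 0, 0, 2, 0]'

```text
time_s: 6.18
ee_pos: [550.7, 44.4, 132.0]
tool_rot: [-180.0, -0.0, 11.3]
contact_force: [-2.4, 3.9, 5.8]
opening: 0.124
```

```bash
python3 st.py
```

```text
6.175 [550.651  44.402 131.952] [-179.99    -0.019   11.34 ] [-2.4    3.915  5.782] [0.696 0.627 0.117] 0.1242676490486363 [-0.225 26.352 98.888  0.017 54.744 78.425]
```

Request:
apply_moves --rows '[0, 0, 0, 0, 0, 2, 0]'

```text
time_s: 6.3
ee_pos: [550.6, 44.4, 132.0]
tool_rot: [-180.0, -0.0, 9.3]
contact_force: [-1.6, 4.8, 5.5]
opening: 0.122
```

```bash
python3 st.py
```

```text
6.3 [550.64   44.42  131.962] [-179.986   -0.019    9.338] [-1.641  4.8    5.48 ] [0.662 0.616 0.076] 0.1221974483833336 [-0.225 26.351 98.889  0.021 54.745 80.425]
```

Request:
apply_moves --rows '[0, 0, 0, 0, 0, 2, 0]'

```text
time_s: 6.42
ee_pos: [550.6, 44.5, 132.0]
tool_rot: [-180.0, -0.0, 7.3]
contact_force: [-2.5, 4.6, 5.5]
opening: 0.126
```

```bash
python3 st.py
```

```text
6.425 [550.639  44.464 131.955] [-179.985   -0.017    7.343] [-2.514  4.558  5.461] [0.7   0.639 0.146] 0.12608627409540207 [-0.221 26.352 98.888  0.021 54.746 82.424]
```

Request:
apply_moves --rows '[0, 0, 0, 0, 0, 2, 0]'

```text
time_s: 6.55
ee_pos: [550.6, 44.4, 131.9]
tool_rot: [-180.0, -0.0, 5.3]
contact_force: [-2.3, 4.0, 5.9]
opening: 0.127
```

```bash
python3 st.py
```

```text
6.55 [550.634  44.445 131.948] [-179.984   -0.016    5.339] [-2.309  4.044  5.9  ] [0.736 0.589 0.13 ] 0.1266106755132864 [-0.223 26.352 98.889  0.021 54.745 84.426]
```

Request:
apply_moves --rows '[0, 0, 0, 0, 0, 2, 0]'

```text
time_s: 6.68
ee_pos: [550.6, 44.4, 132.0]
tool_rot: [-180.0, -0.0, 3.3]
contact_force: [-2.5, 4.8, 5.9]
opening: 0.128
```

```bash
python3 st.py
```

```text
6.675 [550.646  44.445 131.96 ] [-179.983   -0.015    3.338] [-2.503  4.774  5.869] [0.733 0.617 0.079] 0.12816421403823997 [-0.223 26.352 98.886  0.022 54.747 86.427]
```

Request:
apply_moves --rows '[0, 0, 0, 0, 0, 2, 0]'

```text
time_s: 6.8
ee_pos: [550.6, 44.5, 131.9]
tool_rot: [-180.0, -0.0, 1.3]
contact_force: [-2.9, 3.6, 4.8]
opening: 0.127
```

```bash
python3 st.py
```

```text
6.8 [550.627  44.474 131.944] [-179.979   -0.013    1.336] [-2.892  3.606  4.804] [0.769 0.649 0.128] 0.12732930862486336 [-0.222 26.353 98.888  0.026 54.747 88.427]
```

Request:
apply_moves --rows '[0, 0, 0, 0, 0, 2, 0]'

```text
time_s: 6.92
ee_pos: [550.6, 44.5, 132.0]
tool_rot: [-180.0, -0.0, -0.7]
contact_force: [-1.9, 3.8, 5.9]
opening: 0.125
```

```bash
python3 st.py
```

```text
6.925 [550.64   44.483 131.96 ] [-179.98    -0.015   -0.659] [-1.939  3.795  5.864] [0.737 0.639 0.06 ] 0.12520775910189152 [-0.22  26.351 98.888  0.025 54.746 90.425]
```

Request:
apply_moves --rows '[0, 0, 0, 0, 0, 2, 0]'

```text
time_s: 7.05
ee_pos: [550.6, 44.5, 132.0]
tool_rot: [-180.0, -0.0, -2.7]
contact_force: [-3.0, 4.9, 5.8]
opening: 0.126
```

```bash
python3 st.py
```

```text
7.05 [550.619  44.474 131.955] [-179.977   -0.012   -2.664] [-2.971  4.892  5.771] [0.82  0.614 0.127] 0.1256056104252173 [-0.222 26.351 98.889  0.028 54.747 92.425]
```

Request:
apply_moves --rows '[0, 0, 0, 0, 0, 2, 0]'

```text
time_s: 7.18
ee_pos: [550.6, 44.5, 132.0]
tool_rot: [-180.0, -0.0, -4.7]
contact_force: [-2.6, 4.7, 5.6]
opening: 0.128
```

```bash
python3 st.py
```

```text
7.175 [550.625  44.509 131.957] [-179.977   -0.013   -4.66 ] [-2.631  4.692  5.61 ] [0.793 0.674 0.093] 0.12825433332819608 [-0.218 26.351 98.889  0.027 54.746 94.426]
```

Request:
apply_moves --rows '[0, 0, 0, 0, 0, 2, 0]'

```text
time_s: 7.3
ee_pos: [550.6, 44.5, 132.0]
tool_rot: [-180.0, -0.0, -6.7]
contact_force: [-1.9, 5.0, 5.6]
opening: 0.128
```

```bash
python3 st.py
```

```text
7.3 [550.638  44.526 131.967] [-179.974   -0.013   -6.66 ] [-1.89   5.006  5.587] [0.773 0.624 0.114] 0.12843789155115454 [-0.218 26.351 98.888  0.03  54.746 96.425]
```

Request:
apply_moves --rows '[0, 0, 0, 0, 0, 2, 0]'

```text
time_s: 7.42
ee_pos: [550.6, 44.6, 132.0]
tool_rot: [-180.0, -0.0, -8.7]
contact_force: [-2.3, 5.2, 5.8]
opening: 0.125
```

```bash
python3 st.py
```

```text
7.425 [550.635  44.557 131.951] [-179.972   -0.011   -8.659] [-2.296  5.216  5.761] [0.851 0.651 0.113] 0.12530635161042997 [-0.215 26.352 98.888  0.032 54.745 98.426]
```

Request:
apply_moves --rows '[0, 0, 0, 0, 0, 2, 0]'

```text
time_s: 7.55
ee_pos: [550.6, 44.5, 132.0]
tool_rot: [-180.0, -0.0, -10.7]
contact_force: [-2.1, 4.9, 5.8]
opening: 0.128
```

```bash
python3 st.py
```

```text
7.55 [550.627  44.53  131.956] [-179.971   -0.01   -10.663] [-2.057  4.87   5.845] [0.867 0.681 0.074] 0.1280967688241434 [ -0.218  26.351  98.889   0.032  54.746 100.426]
```

Request:
apply_moves --rows '[0, 0, 0, 0, 0, 2, 0]'

```text
time_s: 7.68
ee_pos: [550.6, 44.6, 132.0]
tool_rot: [-180.0, -0.0, -12.7]
contact_force: [-1.7, 5.4, 5.0]
opening: 0.124
```

```bash
python3 st.py
```

```text
7.675 [550.632  44.556 131.954] [-179.97    -0.008  -12.662] [-1.729  5.393  5.045] [0.917 0.608 0.136] 0.12391136163882503 [ -0.216  26.352  98.888   0.034  54.746 102.426]
```

Request:
apply_moves --rows '[0, 0, 0, 0, 0, 2, 0]'

```text
time_s: 7.8
ee_pos: [550.6, 44.6, 131.9]
tool_rot: [-180.0, -0.0, -14.7]
contact_force: [-2.4, 4.1, 5.7]
opening: 0.128
```

```bash
python3 st.py
```

```text
7.8 [550.635  44.568 131.932] [-179.97    -0.005  -14.66 ] [-2.435  4.066  5.689] [0.882 0.672 0.168] 0.12766275188806933 [ -0.215  26.355  98.887   0.035  54.746 104.424]
```

Request:
apply_moves --rows '[0, 0, 0, 0, 0, 1.5, 0]'

```text
time_s: 7.92
ee_pos: [550.6, 44.6, 131.9]
tool_rot: [-180.0, -0.0, -16.1]
contact_force: [-2.2, 5.3, 5.1]
opening: 0.127
```

```bash
python3 st.py
```

```text
7.925 [550.62   44.593 131.936] [-179.969   -0.006  -16.145] [-2.225  5.286  5.133] [0.87  0.647 0.16 ] 0.12747550775146116 [ -0.212  26.353  98.89    0.034  54.744 105.912]
```

Request:
apply_moves --rows '[0, 0, 0, 0, 0, 1.5, 0]'

```text
time_s: 8.05
ee_pos: [550.7, 44.6, 132.0]
tool_rot: [-180.0, -0.0, -17.6]
contact_force: [-2.0, 4.9, 5.3]
opening: 0.123
```

```bash
python3 st.py
```

```text
8.05 [550.666  44.586 131.96 ] [-179.967   -0.01   -17.636] [-1.996  4.944  5.333] [0.956 0.647 0.223] 0.12317298104665057 [ -0.214  26.353  98.886   0.035  54.743 107.403]
```

Request:
apply_moves --rows '[0, 0, 0, 0, 0, 1, 0]'

```text
time_s: 8.18
ee_pos: [550.7, 44.6, 132.0]
tool_rot: [-180.0, -0.0, -18.6]
contact_force: [-1.5, 5.5, 4.8]
opening: 0.129
```

```bash
python3 st.py
```

```text
8.175 [550.651  44.627 131.953] [-179.967   -0.008  -18.622] [-1.542  5.518  4.819] [0.872 0.603 0.25 ] 0.12867815662930684 [ -0.209  26.352  98.887   0.035  54.742 108.393]
```

Request:
apply_moves --rows '[0, 0, 0, 0, 0, 1, 0]'

```text
time_s: 8.3
ee_pos: [550.6, 44.6, 131.9]
tool_rot: [-180.0, -0.0, -19.6]
contact_force: [-3.1, 4.8, 5.1]
opening: 0.129
```

```bash
python3 st.py
```

```text
8.3 [550.638  44.62  131.933] [-179.969   -0.005  -19.611] [-3.107  4.812  5.051] [0.93  0.582 0.269] 0.12878782217220822 [ -0.209  26.354  98.888   0.034  54.743 109.382]
```

Request:
apply_moves --rows '[0, 0, 0, 0, 0, 0.5, 0, 0, 0, 0, 0, 0, 0, 0]'

```text
time_s: 8.55
ee_pos: [550.7, 44.6, 132.0]
tool_rot: [-180.0, -0.0, -20.1]
contact_force: [-2.0, 4.9, 5.5]
opening: 0.127
```

```bash
python3 st.py
```

```text
8.55 [550.68   44.617 131.963] [-179.967   -0.01   -20.085] [-2.012  4.923  5.55 ] [0.884 0.557 0.272] 0.12741178599977182 [ -0.21   26.353  98.884   0.034  54.743 109.855]
```

Request:
apply_moves --rows '[0, 0, 0, 0, 0, 0, 0]'

```text
time_s: 8.68
ee_pos: [550.7, 44.6, 131.9]
tool_rot: [-180.0, -0.0, -20.1]
contact_force: [-1.7, 5.5, 5.9]
opening: 0.126
```

```bash
python3 st.py
```

```text
8.675 [550.671  44.599 131.935] [-179.967   -0.009  -20.079] [-1.745  5.465  5.884] [0.913 0.62  0.257] 0.12636061029718065 [ -0.212  26.355  98.886   0.034  54.739 109.848]
```

Request:
apply_moves --rows '[0, 0, 0, 0, 0, 0, 0]'

```text
time_s: 8.8
ee_pos: [550.7, 44.6, 131.9]
tool_rot: [-180.0, -0.0, -20.1]
contact_force: [-3.1, 5.2, 5.6]
opening: 0.129
```

```bash
python3 st.py
```

```text
8.8 [550.66   44.614 131.947] [-179.968   -0.007  -20.078] [-3.146  5.194  5.56 ] [0.974 0.624 0.253] 0.12869596491472707 [ -0.21   26.354  98.886   0.034  54.743 109.848]
```

Request:
apply_moves --rows '[0, 0, 0, 0, 0, 0, 35, 0, 0, 0, 0, 0, 0, 35, 0, 0, 0, 0, 0, 0, 35]'

```text
time_s: 9.18
ee_pos: [550.6, 44.0, 131.5]
tool_rot: [180.0, -0.0, -20.1]
contact_force: [0.2, -0.6, 0.6]
opening: 0.344
```

Request:
apply_moves --rows '[0, 0, -0.01, 0, 0, 0, 35, 0, 0, -0.02, 0, 0, 0, 35, 0, 0, -0.03, 0, 0, 0, 35, 0, 0, -0.05, 0, 0, 0, 35, 0, 0, -0.05, 0, 0, 0, 35, 0, 0, -0.02, 0, 0, 0, 20, 0, 0, 0, 0, 0, 0, 0]'

```text
time_s: 10.05
ee_pos: [551.1, 44.1, 313.4]
tool_rot: [-179.9, -0.2, -20.1]
contact_force: [-0.1, -0.0, -0.2]
opening: 0.182
```

```bash
python3 - <<'E'
from plant import env
from h import *
C=[]
for n in ["wrist","scene","side"]:
    c=env.read_camera(n);cv2.imwrite(f"pics/{n}4.png",c["color"][:,:,::-1]);np.savez(n+"4.npz",**c)
    b=blobs(hsv(c,(108,100,60),(130,255,255)));print(n,[x[:3] for x in b])
import st
E
```

```text
wrist [(1052, [99, 304, 39, 35], [118.1, 320.8])]
scene [(170, [317, 235, 14, 15], [323.3, 242.1])]
side []
10.2 [550.102  44.171 310.476] [179.962   0.1   -20.064] [ 0.721 -0.27  -1.128] [ 0.042  0.168 -0.027] 0.05364714462262611 [ -0.242  15.888  87.278  -0.002  76.94  109.823]
```

View pics/wrist4.png

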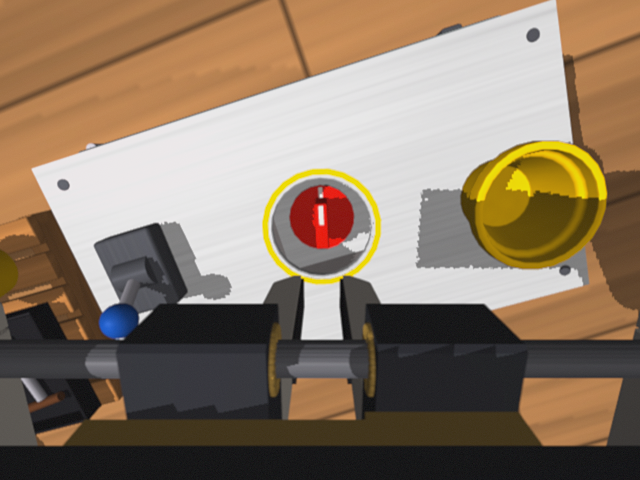

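```bash
python3 - <<'E'
from h import *
c=dict(np.load("wrist4.npz"))
a=c["color"][170:290,255:390];cv2.imwrite("pics/z4.png",cv2.resize(a[:,:,::-1],(675,600),interpolation=cv2.INTER_NEAREST))
def run(c):
    m=hsv(c,(0,0,200),(180,60,255));
    for x in blobs(m,40):
        if 300<x[2][0]<340 and 190<x[2][1]<240:
            ys,xs=np.nonzero(x[3]);p=np.array([onz(c,u,v,162)[:2] for u,v in zip(xs,ys)],np.float32)
            vx,vy,_,_=cv2.fitLine(p,2,0,.01,.01).ravel();print(x[:3],np.degrees(np.arctan(vy/vx)))
run(c);run(dict(np.load("wrist1.npz")))
c1=dict(np.load("wrist4.npz"));c2=dict(np.load("scene4.npz"))
print(tri([ray(c1,118.1,320.8),ray(c2,323.3,242.1)]))
E
```

```text
(863, [268, 175, 107, 104], [324.8, 225.2]) 4.235467
(78, [319, 206, 5, 19], [320.7, 215.1]) -17.77626
(932, [265, 176, 112, 109], [322.9, 232.0]) 60.11429
(89, [319, 208, 5, 20], [321.0, 217.6]) 30.783094
[550.4383373  202.68781275 237.44103126]
```

View pics/z4.png

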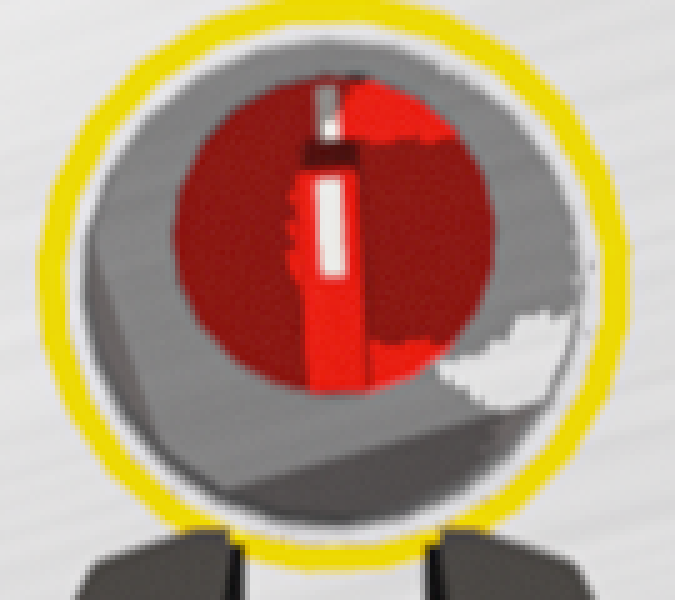

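Request:
apply_moves --rows '[0, 0, 0, 0, 0, -8.5, 0, 0, 0, 0, 0, 0, -8.5, 0, -0.013, -0.04, 0, 0, 0, 0, 0, -0.013, -0.04, 0, 0, 0, 0, 0, -0.013, -0.04, 0, 0, 0, 0, 0, -0.013, -0.039, 0, 0, 0, 0, 0, 0, 0, 0, 0, 0, 0, 0]'

```text
time_s: 11.08
ee_pos: [506.1, 207.5, 310.4]
tool_rot: [180.0, 0.1, -2.9]
contact_force: [-0.2, -0.3, 0.4]
opening: 0.003
```

```bash
python3 - <<'E'
from plant import env
from h import *
c=env.read_camera("wrist");cv2.imwrite("pics/wrist5.png",c["color"][:,:,::-1])
b=blobs(hsv(c,(108,100,60),(130,255,255)));print([x[:3] for x in b])
for x in b:
    if x[0]>300: print(onz(c,*x[2],237))
import st
E
```

```text
[(1193, [305, 165, 40, 38], [324.3, 183.5])]
[550.52389703 201.97535933 237.        ]
11.125 [506.604 206.242 310.545] [179.952   0.096  -2.948] [ 0.625  0.599 -1.198] [-0.03   0.129  0.03 ] 0.0059799579944214264 [ 17.281  15.338  87.992  -0.012  76.777 110.232]
```

View pics/wrist5.png

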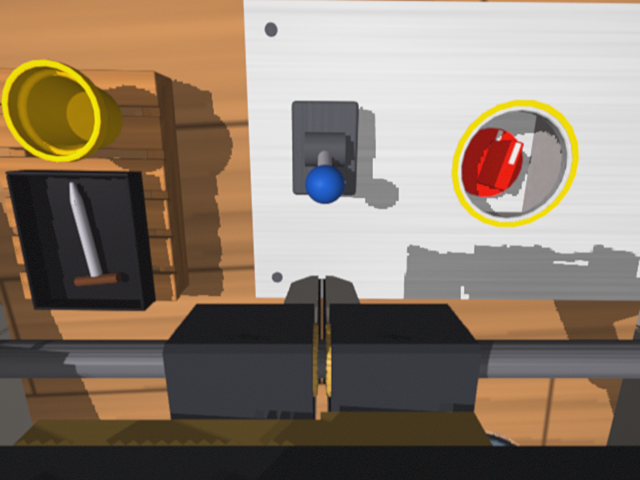

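Request:
apply_moves --rows '[0, 0, 0.03, 0, 0, 0, 0, 0, 0, 0.03, 0, 0, 0, 0, 0, 0, 0.021, 0, 0, 0, 0, 0.008, 0, 0, 0, 0, 0, 0, 0.008, 0, 0, 0, 0, 0, 0]'

```text
time_s: 11.75
ee_pos: [524.4, 204.3, 231.4]
tool_rot: [-180.0, -0.1, -3.1]
contact_force: [-0.3, -0.5, -0.1]
opening: 0.003
```

```bash
python3 st.py
```

```text
11.75 [524.351 204.338 231.419] [-179.987   -0.057   -3.101] [-0.28  -0.47  -0.053] [-0.022  0.195  0.054] 0.003445180832829074 [ 16.554  20.661  91.918  -0.007  67.362 109.659]
```

Request:
apply_moves --rows '[0.004, 0, 0, 0, 0, 0, 0, 0.004, 0, 0, 0, 0, 0, 0, 0.004, 0, 0, 0, 0, 0, 0, 0.004, 0, 0, 0, 0, 0, 0, 0.004, 0, 0, 0, 0, 0, 0]'

```text
time_s: 12.38
ee_pos: [543.4, 203.8, 230.7]
tool_rot: [180.0, -0.0, -3.1]
contact_force: [-1.6, 0.3, 2.6]
opening: 0.004
```

Request:
apply_moves --rows '[0.004, 0, 0, 0, 0, 0, 0, 0.004, 0, 0, 0, 0, 0, 0, 0.004, 0, 0, 0, 0, 0, 0]'

```text
time_s: 12.75
ee_pos: [555.4, 203.2, 230.6]
tool_rot: [180.0, -0.0, -3.1]
contact_force: [-1.2, -0.0, 0.9]
opening: 0.005
```

```bash
python3 - <<'E'
from plant import env
from h import *
c=env.read_camera("wrist");cv2.imwrite("pics/wrist6.png",c["color"][:,:,::-1])
b=blobs(hsv(c,(108,100,60),(130,255,255)));print([x[:3] for x in b])
import st
E
```

```text
[(2604, [293, 229, 58, 58], [321.8, 257.7])]
12.8 [555.773 203.116 230.574] [-179.998   -0.02    -3.07 ] [-0.863  0.221  0.207] [0.024 0.312 0.023] 0.0025706881796092223 [ 15.571  23.777  87.458  -0.005  68.745 108.642]
```

View pics/wrist6.png

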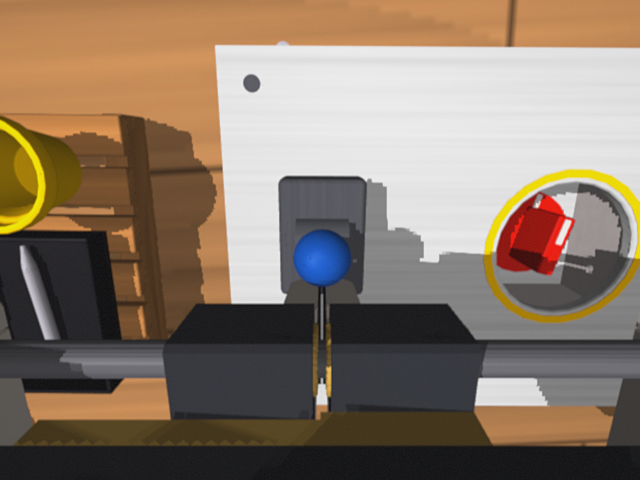

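Request:
apply_moves --rows '[0.004, 0, 0, 0, 0, 0, 0, 0.004, 0, 0.001, 0, 0, 0, 0, 0.004, 0, 0.001, 0, 0, 0, 0]'

```text
time_s: 13.18
ee_pos: [567.4, 202.5, 228.5]
tool_rot: [-180.0, -0.0, -3.1]
contact_force: [-2.2, -0.4, 1.2]
opening: 0.005
```

Request:
apply_moves --rows '[0.003, 0, 0, 0, 0, 0, 0]'

```text
time_s: 13.3
ee_pos: [570.2, 202.3, 228.4]
tool_rot: [180.0, 0.0, -3.1]
contact_force: [-1.2, -0.1, -0.9]
opening: 0.006
```

Request:
apply_moves --rows '[0.002, 0, 0, 0, 0, 0, 0]'

```text
time_s: 13.42
ee_pos: [572.0, 202.2, 228.3]
tool_rot: [180.0, 0.0, -3.1]
contact_force: [-0.9, 0.0, -1.8]
opening: 0.005
```

Request:
apply_moves --rows '[0.002, 0, 0, 0, 0, 0, 0]'

```text
time_s: 13.55
ee_pos: [574.0, 202.1, 228.4]
tool_rot: [180.0, 0.0, -3.1]
contact_force: [-1.4, -0.6, -0.6]
opening: 0.004
```

Request:
apply_moves --rows '[0.0015, 0, 0, 0, 0, 0, 0]'

```text
time_s: 13.68
ee_pos: [575.3, 202.1, 228.4]
tool_rot: [180.0, 0.1, -3.1]
contact_force: [-7.7, -0.5, -1.0]
opening: 0.002
```

Request:
apply_moves --rows '[0.0015, 0, 0, 0, 0, 0, 0]'

```text
time_s: 13.8
ee_pos: [575.6, 202.1, 228.3]
tool_rot: [180.0, 0.2, -3.1]
contact_force: [-13.8, -0.6, 4.4]
opening: 0.007
```

Request:
apply_moves --rows '[0.001, 0, 0, 0, 0, 0, 0]'

```text
time_s: 13.92
ee_pos: [575.7, 202.0, 228.3]
tool_rot: [180.0, 0.4, -3.0]
contact_force: [-19.1, -0.3, 6.1]
opening: 0.005
```

Request:
apply_moves --rows '[-0.008, 0, 0, 0, 0, 0, 0, -0.03, 0, 0, 0, 0, 0, 0, -0.03, 0, 0, 0, 0, 0, 0, 0, 0, -0.04, 0, 0, 0, 0, 0, 0, -0.05, 0, 0, 0, 0, 0, 0, -0.05, 0, 0, 0, 0, -0.05, 0, -0.01, 0, 0, 0, 0, -0.05, 0, 0, 0, 0, 0, 0, 0, 0, 0, 0, 0, 0, 0]'

```text
time_s: 15.05
ee_pos: [408.5, 211.1, 379.8]
tool_rot: [-179.9, -0.2, -3.0]
contact_force: [0.2, 0.2, 0.7]
opening: 0.003
```

```bash
python3 - <<'E'
from plant import env
from h import *
r=[]
for n in ["wrist","scene","side"]:
    c=env.read_camera(n);cv2.imwrite(f"pics/{n}7.png",c["color"][:,:,::-1]);np.savez(n+"7.npz",**c)
    b=blobs(hsv(c,(108,100,60),(130,255,255)),60);print(n,[x[:3] for x in b])
    if b: r.append(ray(c,*max(b,key=lambda x:x[0])[2]))
print(tri(r))
import st
E
python3 - <<'E'
import cv2,numpy as np
a=[cv2.resize(cv2.imread(f"pics/{n}7.png"),(400,300)) for n in("scene","side")]
cv2.imwrite("pics/both7.png",np.hstack(a))
E
```

```text
wrist []
scene [(190, [292, 250, 15, 16], [299.0, 257.6])]
side [(119, [350, 167, 12, 13], [355.3, 172.7])]
[597.70749271 200.34947698 237.06341198]
15.2 [411.037 210.947 378.872] [-179.983   -0.069   -3.066] [0.015 0.123 0.565] [ 0.002  0.148 -0.012] 0.002156045903388945 [ 21.398   3.375  92.956  -0.013  83.6   114.466]
```

View pics/both7.png

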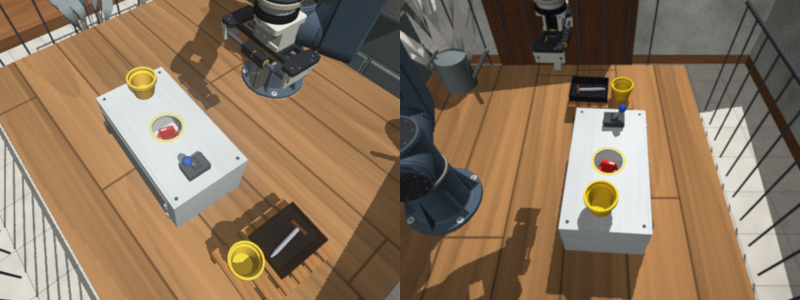

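View pics/wrist7.png

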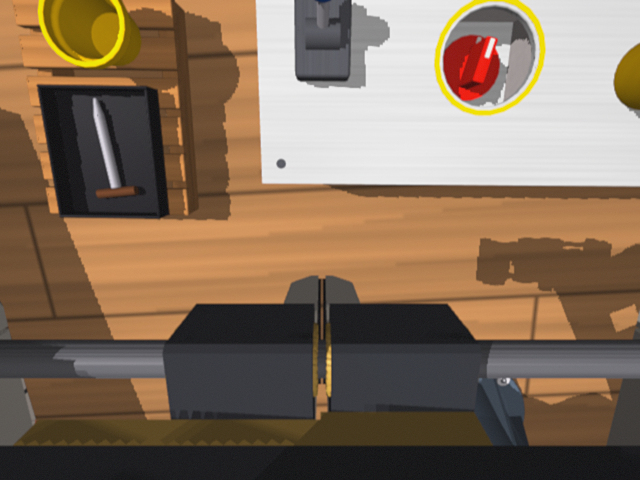

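```bash
python3 - <<'E'
from plant import env
print(env.close_job())
E
```

```text
the job is handed in; nothing more can be done
None
```

I shut the valve onto its seat, then pushed the latch over to its stop. I handed the job in at about 15 s, with the arm clear of everything.

- **Knob:** I turned it about 52° clockwise. The free-turning torque was about 0.11 N m (single readings 0.06 to 0.17). It rose steadily over the last 5 to 6° to about 0.26 N m, so the rubber took roughly 0.15 to 0.2 N m. I held that for about 0.5 s and let go. The wrist camera then showed the bar about 2° back from the held angle. That is what friction holding the knob on the rubber should give, roughly 3° past first touch.
- **Latch:** The ball moved about 46 mm to +x, and the force jumped from about 1.5 N to 19 N at the hard stop. The ball stayed over after I backed off, at about (598, 200, 237) mm.
- **Checks that were less clear:**
  - The last push at the stop reached about 19–20 N, more than I meant. It was on the latch, not the cabinet, but it sits right at the 20 N leaning limit.
  - Sideways and vertical loads while gripping the knob stayed around 5 to 6 N.
  - I judged the pots, tray and dibber to be in their places by looking at the final pictures, not by measuring.

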